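# Click the speed wheel to the green line and start

## Robot

A 7-joint arm with a two-finger parallel gripper is mounted at the origin on a cart in front of the work surface, level with it; the furniture and walls round the work are solid. World frame = base frame: x ahead of the robot, y to its left, z up, the work surface at z = 0. Lengths are in mm, angles in rad, forces in N, time in s.
With the tool pointing down it reaches from about 350 to 900 mm from the base axis. Payload 7.2 kg.
Tool frame: the origin (TCP) lies at the very end of the fingers, on their centre line; the grasp point (between the pads) lies 19 mm behind it (hold_point_z is the distance from the TCP to the grasp point, in mm); z points along the fingers, y is the line along which they close (so a half turn about z gives the same grasp; the last joint's range is limited). The gripper opens to 85 mm and grips with 20 to 120 N. Pads are 22 mm wide; open, the fingers measure 114 mm over their backs; the gripper's body (76 mm by 85 mm) begins 54 mm behind the grasp point. The pads swing forward as they close: fully open they stand 13 mm farther back than shut.
Start: joints at [1.122, 0.411, -0.013, 1.596, 0.006, 1.134, -0.082], TCP at [232.278, -580.238, 231.297] pointing down, gripper open.
Joint ranges: [-2.95, 2.95], [-0.29, 1.99], [-1.47, 1.44], [0.14, 2.54], [-1.03, 4.17], [0.13, 1.85], [-2.86, 2.86]. Speed limits (rad/s): [2.39, 2.39, 3.01, 3.01, 3.14, 3.14, 3.14].

## Interface

Orientations are given as a rotation vector (axis times angle).
In Python, from station import move_ptp, move_linear, set_joints, grip, sleep, solve_ik, capture, PlanningError, job_done, recognise, tip_of, current_time_s, current_joint_pos, current_joint_velocities, current_joint_efforts, current_tcp_pos, current_eef_rot, current_contact_force, current_wrist_torque, current_opening, current_gripper_force, hold_point_z gives the robot as it stands. Calls block until the motion is done:
- move_ptp(position, orientation): joint-space move of the TCP to a pose.
- move_linear(position, rot=None, rate=150, f_stop=None): straight line of the TCP; rot=None keeps the orientation; rate is the mean speed in mm/s. With f_stop (N) it stops when the force on the tool has changed by that much, and returns True; else False.
- set_joints(angles): joint-space move.
- grip(opening, effort=None): opening from 0.0 (shut) to 1.0 (fully open); effort is the grip in N (None keeps the last); returns when the fingers have stopped.
- sleep(seconds).
- solve_ik(position, orientation): joint angles nearest the present ones, or None.
- capture(name): name is "scene" or "top"; returns a dict with "image" (420x560x3 uint8, red, green, blue), "z_map" (420x560 float32, mm along the optical axis (not along the pixel's ray), 0 where there is no reading), "fx", "fy", "cx", "cy" (pixels), "position" and "rotation" of the camera in the world. Camera axes: x right, y up, looking along -z (the intrinsics and any distortion apply to the point x, -y, -z); pixel columns grow to the right and rows downward; lengths in mm; the calibration is good to about 2 mm. A picture is of the moment at which its call begins.
A pose or a line that the arm cannot do raises PlanningError and nothing moves.
- job_done(): hands the job in; it is judged then, once.
Trained networks look in the newest picture that a camera, given by its name, has taken for a name from the list of things; names that differ only in an ending like _2 or _b are one class to them, and where a whole thing is asked for, a point or a joint stands for the part that bears it (a point fixed in the world has none). Each returns a list of dicts, best first, with "score" (0 to 1); they miss things now and then, are a little off and sometimes report something else, mostly with a low value. They report only what shows in the picture. A call takes as long as a camera call. They do not tell look-alikes from the thing itself.
- recognise(camera, label): "at" ([x, y, z] in mm, in world coordinates, good to about 4 mm: the middle of the surface that is visible of it).
- tip_of(camera, label): "at" ([x, y, z] in mm, in world coordinates, good to about 4 mm: a listed point, or the origin of a listed thing).
Readings, each from a call of its own:
- current_time_s(): time.
- current_joint_pos(): joint angles.
- current_joint_velocities(): joint speeds.
- current_joint_efforts(): joint torques, N m.
- current_tcp_pos(): TCP position.
- current_eef_rot(): TCP orientation.
- current_contact_force(): force on the tool from outside, world axes, zero at the start.
- current_wrist_torque(): the same for the moment, N m.
- current_opening(): opening from 0.0 (shut) to 1.0 (fully open).
- current_gripper_force(): force on a finger pad.
Only numpy, scipy, OpenCV 4.12 (cv2) and the standard library are available. Lean on these libraries where they do the work, as an engineer would, in place of code of your own. Each camera call takes 0.05 s, during which the arm holds its last target. There are 200 camera calls.

## Task

On the bench speed controller, roll the knurled thumbwheel with a light fingertip by one click, until its green line clicks in under the yellow pointer marks - no farther, and not on to the red line - then press the blue start key fully down and let it come up again. Pick nothing up: do not lift, tip or shove the controller, which stands loose on its feet, and leave the screwdriver, pliers, tape roll and glue bottle where they are.

Things in the scene. Friction and masses are not known exactly. Their poses are not given: they have to be found in the camera images.
- controller: bench speed controller, a low grey box with off-white top, 130 (its x) x 210 (its y) x 52 mm high, 1.2 to 2 kg, loose on rubber feet. Origin: centre of its underside; z up, x to its back (roughly away from the robot), y to its left. A knurled black thumbwheel stands out of the left half of its top, a blue key out of the right half.
- wheel_apex (a point): top of the thumbwheel's rim, mid-width, 76 mm above the worktop; fixed to the controller (its x 0, y +50 mm), axes as the controller's. Wheel: radius 32 mm, 24 mm wide, axle level along the controller's y; a fingertip pressed on top and drawn along x rolls it. Fixed grey cheeks on both sides (radius 28, 5 mm thick) stand 4 mm lower than the rim and bear yellow pointer marks.
- wheel (a joint): wheel turn, rad; grows when the rim's top is drawn to the controller's front (its -x, toward the robot). Detents, 16 mm of rim apart: 0 (white line on the rim at the pointers: the start), 0.5 (green line), 1.0 (red line). From about halfway a sprung plunger pulls it on into the nearer one; passing the hump takes about 3 N at the rim. Stops at -0.15, 1.15.
- start_key_top (a point): centre of the top of the blue round start key (26 mm across), on the controller at its x -15 mm, y -50 mm; moves down with the key.
- start_key (a joint): travel of the start key in m: 0 up, 0.006 fully down (about 5 N, sprung back up when let go).
- screwdriver: blue-handled screwdriver lying in front of the controller, 27x179x29 mm; bystander, origin under its centre
- pliers_red: red-handled pliers lying to the right of the controller, 61x170x18 mm; bystander, origin under its centre
- tape_roll: black roll of tape lying flat to the left of the controller, 67 mm across, 19 mm high; bystander, origin under its centre
- glue: small white glue bottle with a red nozzle standing behind the controller, 42 mm across, 126 mm high; bystander, origin under its centre
There are look-alikes about, which are no part of the job. Leave any orange look-alike of the controller alone.

How it is judged (in metres and radians):
On the way, in this order (a step that is already met when the one before it is completed fails the run):
1. the green line has clicked in under the pointers, the key still up (value of joint wheel between 0.44 and 0.56 rad and value of joint start_key below 0.002 m), for 0.2 s.
2. the start key is pressed down with the wheel at green (value of joint wheel between 0.44 and 0.56 rad and value of joint start_key above 0.0045 m), for 0.05 s.
At the end, for the whole second after the job is handed in: The wheel rests in the green detent (0.5 rad, within 0.06), the start key has been pressed and is up again (within 1.5 mm), the controller stands flat within 25 mm of where it stood, and the four bystanders lie within 20 mm of where they lay, the glue bottle upright (value of joint wheel between 0.44 and 0.56 rad and value of joint start_key below 0.0015 m and distance of controller from where it was at the start of the episode below 0.025 m and angle between controller's own z axis and vertical below 0.05 rad and distance of each of screwdriver, pliers_red, tape_roll, glue from where it was at the start of the episode below 0.02 m and angle between glue's own z axis and vertical below 0.2 rad); the robot touches nothing.
It fails at once if the wheel is squeezed or pressed hard (over 50 N) (contact force between the fingers and wheel above 50 N).
It fails at once if the wheel is rolled past the green line toward the red one (beyond 0.75 rad) (value of joint wheel above 0.75 rad).
It fails at once if the start key is pressed before the wheel is set to green (value of joint start_key above 0.003 m and not (value of joint wheel between 0.44 and 0.56 rad)).
It fails at once if the controller is lifted, tipped or shoved away (height (world z) of controller above 0.012 m or angle between controller's own z axis and vertical above 0.1 rad or distance of controller from where it was at the start of the episode above 0.025 m).
It fails at once if a bystander is moved, lifted or knocked over (not (distance of each of screwdriver, pliers_red, tape_roll, glue from where it was at the start of the episode below 0.02 m and angle between glue's own z axis and vertical below 0.2 rad)).
It also fails if it takes over 48 s, if anything falls off the work surface, if the arm or the gripper's body presses on something with over 40 N, if the wrist force passes 120 N, or if a joint passes its speed limit or range.

## Working session

There is one attempt and no reset: what is moved stays moved. The work goes in short steps, each a Python script; the robot and the scene stay as the last script left them, time stands still between calls to the robot, and variables do not carry over. Pictures are saved under pics/ and viewed, at most 10 in all, crops included, and the job is handed in when it is done.

```bash
mkdir -p pics; cat > h.py <<'E'
from station import *
import numpy as np, cv2
def shot(cam,name,crop=None,scale=1):
    c=capture(cam); im=c["image"]
    if crop: im=im[crop[1]:crop[3],crop[0]:crop[2]]
    im=cv2.resize(im,None,fx=scale,fy=scale,interpolation=cv2.INTER_CUBIC) if scale!=1 else im
    cv2.imwrite(f"pics/{name}.png",cv2.cvtColor(im,cv2.COLOR_RGB2BGR)); return c
def cloud(c):
    v,u=np.mgrid[0:420,0:560]; z=c["z_map"]
    p=np.stack([(u-c["cx"])/c["fx"]*z,-(v-c["cy"])/c["fy"]*z,-z],-1)
    return p@np.array(c["rotation"]).T+np.array(c["position"])
E
python3 - <<'E'
from h import *
for cam in("scene","top"):
    c=shot(cam,cam+"0"); print(cam,c["position"],np.round(c["rotation"],3).tolist(),c["fx"], [k for k in c])
    np.savez(f"{cam}0.npz",**c)
    for n in("controller","wheel_apex","start_key_top","screwdriver","pliers_red","tape_roll","glue"):
        print(n,[(np.round(d["at"],1).tolist(),round(d["score"],2)) for d in tip_of(cam,n)[:3]])
print(current_eef_rot(),current_time_s())
E
```

```text
scene [-300.43989834  785.0182834   659.98796911] [0.46, -1.422, -2.121] 543.176071235247 ['image', 'z_map', 'fx', 'fy', 'cx', 'cy', 'position', 'rotation']
controller [([510.4, -274.5, 2.6], 0.96), ([470.5, -655.9, 2.0], 0.71), ([497.4, -452.7, -0.7], 0.49)]
wheel_apex [([517.8, -228.4, 75.6], 0.98), ([452.7, -614.0, 80.3], 0.59), ([622.3, -338.7, 1.7], 0.52)]
start_key_top [([491.4, -325.8, 70.9], 0.6), ([470.8, -711.0, 68.9], 0.37)]
screwdriver [([395.3, -261.3, -0.3], 0.75)]
pliers_red [([497.5, -452.9, -0.0], 0.77)]
tape_roll [([502.1, -117.5, 1.2], 0.57)]
glue [([616.4, -335.6, 1.6], 0.59)]
top [ 327.25798154 -295.92048517 1071.42774667] [0.154, -0.171, -1.668] 460.50002191487454 ['image', 'z_map', 'fx', 'fy', 'cx', 'cy', 'position', 'rotation']
controller [([462.6, -659.7, -2.2], 0.96), ([510.0, -276.2, 0.2], 0.64)]
wheel_apex [([521.2, -228.2, 75.7], 0.79)]
start_key_top [([474.0, -710.6, 77.4], 0.6), ([485.2, -318.0, 70.3], 0.59)]
screwdriver [([388.6, -258.1, -0.7], 0.76)]
pliers_red [([499.7, -450.4, -5.2], 0.7)]
tape_roll [([503.4, -117.4, 2.4], 0.91)]
glue [([614.4, -330.8, 0.2], 0.94)]
[3.08480268e+00 5.94615530e-01 4.60440232e-05] 0.8
```

View pics/scene0.png

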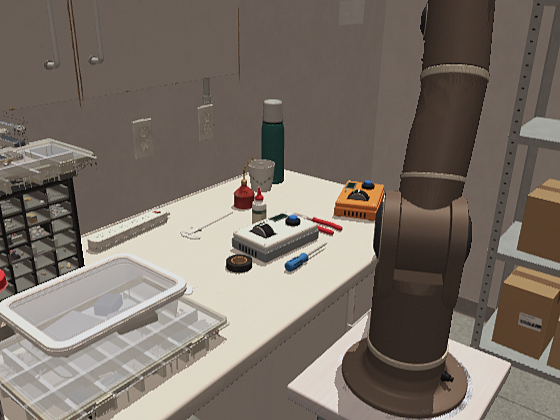

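View pics/top0.png

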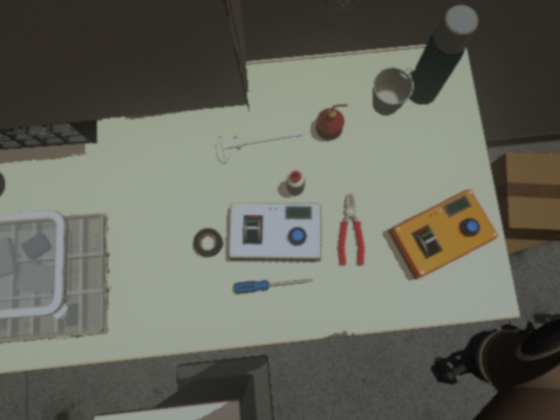

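```bash
python3 - <<'E'
from h import *
from scipy.spatial.transform import Rotation as R
for cam in("scene","top"):
    c=dict(np.load(cam+"0.npz"))
    r=c["rotation"]; c["rotation"]=R.from_rotvec(r).as_matrix() if r.ndim==1 else r
    p=cloud(c); im=c["image"].astype(int)
    P=p.reshape(-1,3); C=im.reshape(-1,3); ok=(c["z_map"].ravel()>0)
    box=ok&(abs(P[:,0]-510)<110)&(abs(P[:,1]+275)<140)
    top=box&(P[:,2]>46)&(P[:,2]<58)&(C.min(1)>90)
    rect=cv2.minAreaRect(P[top][:,:2].astype(np.float32)); print(cam,"top",rect,np.median(P[top][:,2]),top.sum())
    w=box&(P[:,2]>66)&(np.hypot(P[:,0]-519,P[:,1]+228)<45)
    print("wheel",P[w].mean(0),P[w].max(0),P[w].min(0),w.sum())
    k=box&(C[:,2]>C[:,0]+50)&(P[:,2]>57); print("key",np.median(P[k],0),P[k].mean(0),k.sum())
E
```

```text
scene top ((529.5501708984375, -275.1090393066406), (207.18389892578125, 171.592529296875), 83.1771469116211) 49.90029990943856 1051
wheel [ 510.8428708  -221.46828569   70.75856155] [ 535.69749536 -205.6583399    76.94406638] [ 489.11854047 -244.59096782   66.10406483] 93
key [ 486.15268774 -319.48387041   70.92711633] [ 486.69490659 -320.16869684   70.08048087] 43
top top ((531.753662109375, -276.148193359375), (205.42984008789062, 171.75608825683594), 83.45635223388672) 51.58333123183979 3894
wheel [ 513.42209406 -223.72750234   71.85324752] [ 537.67125921 -206.11707123   80.23930414] [ 488.6079789  -241.58928773   66.00325673] 287
key [ 488.34163806 -321.97943259   73.45309274] [ 488.26806668 -322.14353831   73.1476478 ] 95
```

The top view shows the white controller centred at about px (275,232), with its wheel at (253,230) and key at (297,236). The orange look-alike is at (443,234). I'll refine the yaw and centre, then move above the wheel with the fingers shut.

```bash
python3 - <<'E'
from h import *
from scipy.spatial.transform import Rotation as R
c=dict(np.load("top0.npz")); r=c["rotation"]; c["rotation"]=R.from_rotvec(r).as_matrix() if r.ndim==1 else r
P=cloud(c).reshape(-1,3); ok=c["z_map"].ravel()>0
d=P[:,:2]-np.array([509,-275]); 
m=ok&(abs(d[:,0])<80)&(abs(d[:,1])<120)&(P[:,2]>45)&(P[:,2]<60)&(np.hypot(P[:,0]-615,P[:,1]+333)>40)
print(cv2.minAreaRect(P[m][:,:2].astype(np.float32)),m.sum())
yaw=-0.1
for a in (0,90,-90,180):
    o=(R.from_euler("z",yaw+np.radians(a))*R.from_rotvec([np.pi,0,0])).as_rotvec()
    for pos in([516,-226,150],[516,-226,76],[488,-322,70]):
        q=solve_ik(pos,o); print(a,None if q is None else np.round(q,2))
E
```

```text
((508.63946533203125, -273.3453674316406), (205.79356384277344, 126.15991973876953), 83.38282012939453) 4352
0 [ 0.43  0.4  -0.13  1.83  0.06  0.92 -1.4 ]
0 [ 0.41  0.49 -0.11  1.89  0.07  0.76 -1.41]
0 [ 0.53  0.53 -0.04  1.84  0.03  0.77 -1.2 ]
90 [ 0.65  0.43 -0.42  1.82  0.21  0.94  0.04]
90 [ 0.63  0.52 -0.4   1.87  0.28  0.8  -0.02]
90 [ 0.73  0.55 -0.31  1.83  0.23  0.8   0.2 ]
-90 [ 0.19  0.39  0.17  1.85 -0.08  0.91 -2.84]
-90 [ 0.16  0.49  0.22  1.91 -0.15  0.76 -2.78]
-90 [ 0.3   0.54  0.28  1.86 -0.2   0.77 -2.56]
180 [ 0.82  0.47 -0.65  1.81  0.34  0.98  1.5 ]
180 [ 0.78  0.57 -0.61  1.86  0.42  0.84  1.43]
180 [ 0.93  0.6  -0.59  1.82  0.43  0.85  1.6 ]
```

```bash
cat >> h.py <<'E'
from scipy.spatial.transform import Rotation as R
YAW=-0.115
ROT=(R.from_euler("z",YAW+np.pi/2)*R.from_rotvec([np.pi,0,0])).as_rotvec()
EX=np.array([np.cos(YAW),np.sin(YAW),0])
APEX=np.array([514.8,-224.2,76.]); KEY=np.array([488.0,-321.5,70.])
def F(): return np.round(np.array(current_contact_force()),1)
E
python3 - <<'E'
from h import *
grip(0.0,20)
s=APEX+5*EX
move_ptp([*s[:2],140],ROT); print(F(),np.round(current_tcp_pos(),1),current_time_s())
move_linear([*s[:2],84],rate=60); print(F())
print(move_linear([*s[:2],70],rate=8,f_stop=5),F(),np.round(current_tcp_pos(),2),current_time_s())
shot("scene","s1",(210,170,380,290),4)
E
```

```text
[-0.3 -0.2  0.6] [ 519.2 -226.7  140.1] 3.2667
[-0.3  0.3  0.3]
True [-0.4 -0.4  6.3] [ 519.85 -224.76   76.07] 5.3917
```

View pics/s1.png

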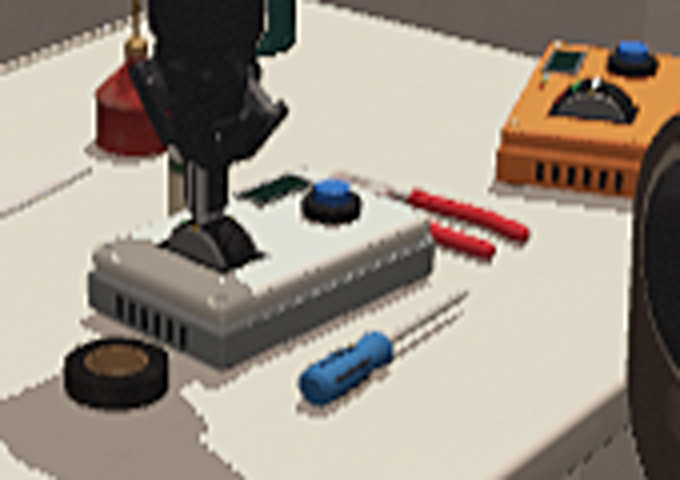

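The fingertip rests on top of the wheel rim (crop px ~(208,222)) with 6 N, and nothing else is being touched. Next I'll draw it toward the front under force regulation.

```bash
python3 - <<'E'
from h import *
p=np.array(current_tcp_pos())
def adj(lo=8,hi=13):
    for _ in range(6):
        f=np.array(current_contact_force())[2]
        if lo<=f<=hi: break
        p[2]+= -0.3 if f<lo else 0.3
        move_linear(p,rate=10)
adj(); print(0,F(),np.round(p,2))
for i in range(13):
    p-=1.0*EX; move_linear(p,rate=10); f=F(); adj(); print(i+1,f,F(),np.round(p,2),np.round(current_tcp_pos(),2))
print(current_time_s())
E
```

```text
0 [-3.1  1.   9. ] [ 519.86 -224.77   75.15]
1 [-0.4  1.4  7.8] [-1.   1.   9.6] [ 518.87 -224.65   74.85] [ 519.96 -224.8    75.98]
2 [0.7 0.1 8.6] [0.7 0.1 8.6] [ 517.87 -224.54   74.85] [ 519.48 -224.77   75.98]
3 [ 1.9 -0.2  7.6] [1.3 0.5 8.7] [ 516.88 -224.42   74.55] [ 519.16 -224.71   75.98]
4 [ 0.9 -0.2  8.6] [ 0.9 -0.2  8.6] [ 515.89 -224.31   74.55] [ 518.23 -224.57   75.99]
5 [ 2.1 -0.3  8.1] [ 2.1 -0.3  8.1] [ 514.89 -224.19   74.55] [ 517.14 -224.47   75.98]
6 [ 1.4 -0.4  9.9] [ 1.4 -0.4  9.9] [ 513.9  -224.08   74.55] [ 516.06 -224.36   75.97]
7 [ 1.3  0.6 10.4] [ 1.3  0.6 10.4] [ 512.91 -223.96   74.55] [ 514.92 -224.23   75.96]
8 [ 1.  -0.   9.7] [ 1.  -0.   9.7] [ 511.91 -223.85   74.55] [ 513.83 -224.07   75.96]
9 [ 1.   0.6 10.8] [ 1.   0.6 10.8] [ 510.92 -223.73   74.55] [ 512.72 -223.99   75.94]
10 [-0.  -0.1 10.2] [-0.  -0.1 10.2] [ 509.93 -223.62   74.55] [ 511.59 -223.84   75.91]
11 [-0.6  1.1 11.8] [-0.6  1.1 11.8] [ 508.93 -223.5    74.55] [ 510.42 -223.67   75.91]
12 [-1.1  1.3 11.6] [-1.1  1.3 11.6] [ 507.94 -223.39   74.55] [ 509.1  -223.57   75.81]
13 [-2.1  1.3 11.7] [-2.1  1.3 11.7] [ 506.95 -223.27   74.55] [ 507.7  -223.39   75.68]
9.9417
```

```bash
python3 - <<'E'
from h import *
p=np.array([506.95,-223.27,74.55])
for i in range(2):
    p-=1.0*EX; move_linear(p,rate=10); print(F(),np.round(current_tcp_pos(),2))
p[2]=82; move_linear(p,rate=30); p[2]=130; move_linear(p)
move_ptp([*KEY[:2],130],ROT); print(F(),current_time_s())
c=capture("scene"); im1=c["image"][200:275,225:325]
c=capture("top"); im2=c["image"][195:270,220:330]; k=[cv2.resize(i,(600,300 if j else 300),interpolation=cv2.INTER_CUBIC) for j,i in enumerate((im1,im2))]
cv2.imwrite("pics/chk.png",cv2.cvtColor(np.vstack(k),cv2.COLOR_RGB2BGR))
E
```

```text
[-3.1  1.1 11.5] [ 506.25 -223.21   75.48]
[-4.7  1.3 10.5] [ 504.7  -223.06   75.23]
[ 0.6  1.2 -0. ] 11.7917
```

View pics/chk.png

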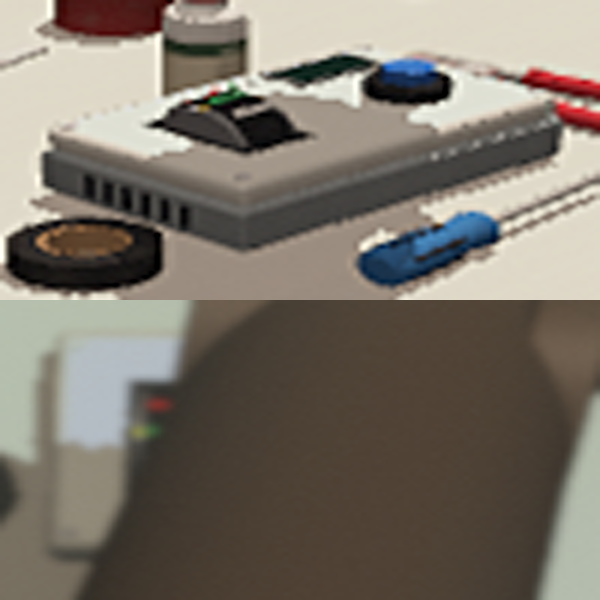

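The green line, at (152,430) in the lower panel and (228,96) in the upper, lies level with the yellow pointer. White has moved toward the front and red is still behind. Now I'll press the key.

```bash
python3 - <<'E'
from h import *
x,y=KEY[:2]
move_linear([x,y,82],rate=80)
print(move_linear([x,y,60],rate=10,f_stop=2),F(),np.round(current_tcp_pos(),2))
print(move_linear([x,y,55],rate=10,f_stop=11),F(),np.round(current_tcp_pos(),2))
sleep(0.3); print(F(),np.round(current_tcp_pos(),2))
move_linear([x,y,82],rate=40); move_linear([x,y,180])
move_ptp([380,-480,230],ROT); sleep(.5); print(F(),current_time_s())
for cam in("top","scene"):
    capture(cam); print([(n,np.round(tip_of(cam,n)[0]["at"],1).tolist()) for n in("start_key_top","wheel_apex") if tip_of(cam,n)])
shot("top","end",(200,150,380,300),4)
E
```

```text
True [ 0.4 -0.4  2.8] [ 487.97 -321.5    72.22]
True [-1.2  0.4  6.2] [ 488.01 -321.56   68.11]
[-0.1  1.1  6.5] [ 488.02 -321.53   68.11]
[ 0.6  0.3 -0.7] 17.4
[('start_key_top', [489.6, -322.3, 72.9]), ('wheel_apex', [517.4, -224.6, 76.7])]
[('start_key_top', [492.7, -326.3, 70.4]), ('wheel_apex', [517.5, -225.5, 77.6])]
```

View pics/end.png

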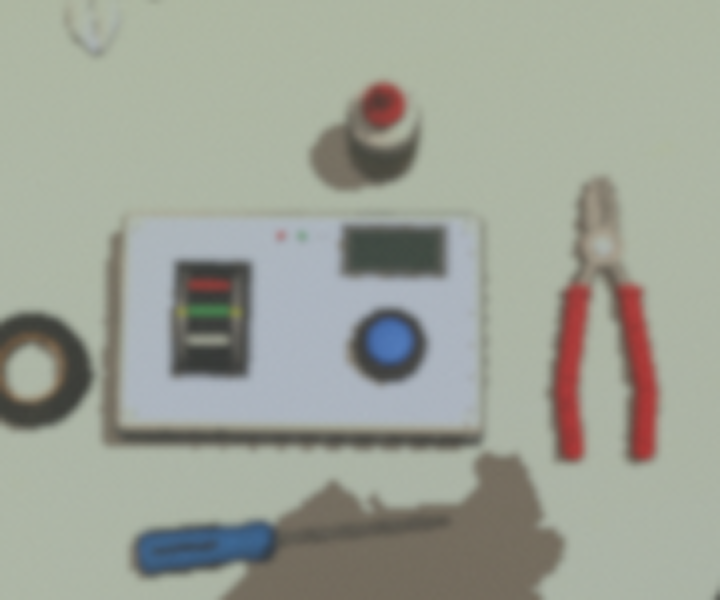

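Green sits exactly between the yellow pointers at (208,311), and nothing else has moved. That press stopped at 6 N, so it may not have been complete. I'll press again until it clearly bottoms.

```bash
python3 - <<'E'
from h import *
x,y=KEY[:2]
move_ptp([x,y,130],ROT); move_linear([x,y,78],rate=80)
z=76
while z>58:
    move_linear([x,y,z],rate=15); f=F()[2]; print(z,f,np.round(current_tcp_pos()[2],2))
    if f>12: break
    z-=0.75
sleep(.3); print(F(),np.round(current_tcp_pos(),2))
move_linear([x,y,82],rate=40); move_linear([x,y,180])
move_ptp([380,-480,230],ROT); sleep(.5); print(F(),current_time_s())
shot("top","end2",(200,150,380,300),4)
E
```

```text
76 -0.3 76.27
75.25 0.6 75.3
74.5 0.3 74.44
73.75 2.2 73.88
73.0 1.8 73.09
72.25 2.2 72.29
71.5 2.7 71.55
70.75 3.1 70.8
70.0 3.6 70.03
69.25 4.6 69.29
68.5 4.3 68.51
67.75 8.1 68.1
67.0 13.8 67.98
[-3.1  0.6 13.8] [ 488.14 -321.58   68.  ]
[-0.   0.4  0.1] 25.8417
```

View pics/end2.png

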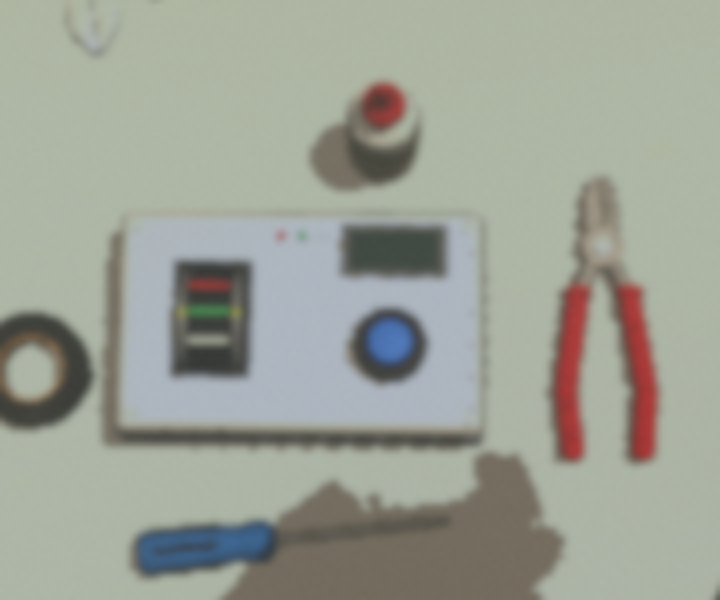

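The key bottomed out after 6 mm (74 → 68). Green is still under the pointers at (208,311), and everything is in place.

```bash
python3 -c "
from station import *
print(job_done())"
```

```text
the job is handed in; nothing more can be done
None
```

The job is handed in: the wheel rests at the green line, the start key was pressed fully down twice because I wasn't sure the first press was complete, and the last picture shows the controller and the four bystanders where they were.

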